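# Tip chocolates from a scoop into a dish under a low rack

### The arm

A 7-joint arm with a two-finger parallel gripper is mounted at the origin on the work surface. World frame = base frame: x ahead of the robot, y to its left, z up, the work surface at z = 0. Lengths are in m, angles in rad, forces in N, time in s.
With the tool pointing down it reaches from about 0.4 to 0.875 m from the base axis. Payload 19.3 kg.
Tool frame: the origin (TCP) lies midway between the tips of the shut fingers; the grasp point (between the pads) lies 19 mm behind it; x points along the fingers, y is the direction in which the jaws open and shut, and the axes are right-handed (so a half turn about x gives the same grasp; the last joint's range is limited). The gripper opens to 85 mm and grips with 20 to 120 N. Pads are 22 mm wide; open, the fingers measure 114 mm over their backs; the gripper's body (76 mm by 85 mm) begins 54 mm behind the grasp point. The pads swing forward as they close: fully open they stand 13 mm farther back than shut.
Start: joints at [-1.236, 0.521, -0.036, 1.599, 0.021, 1.021, -0.113], TCP at [0.246, 0.574, 0.198] pointing down, gripper open.
Joint ranges: [-2.91, 2.91], [-0.3, 2.13], [-1.5, 1.42], [0.17, 2.43], [-1.26, 4.41], [0.16, 1.93], [-2.52, 2.52]. Speed limits (rad/s): [1.89, 1.89, 2.39, 2.39, 3.01, 3.01, 3.01].

### API

Orientations are given as [roll, pitch, yaw] about the fixed x, y, z axes, in that order (R = Rz(yaw) Ry(pitch) Rx(roll)).
In Python, from workcell import bot gives the robot as it stands. The module is installed in compiled form; this text tells all that it offers.
- The arm moves only by the tool servo_tool, never from a script. Its argument "targets" is a list of rows, each an object of numbers: "x", "y", "z": the shift along the tool's x, y, z as a fraction of full scale; "wx", "wy", "wz": the turn, a rotation vector about the tool's x, y, z as a fraction of full scale. A call has 1 to 12 rows; each row is the pose to reach, as a shift and turn from the pose measured when the call began, along the tool's axes at that moment, turning the shorter way round; what a row does not reach only later rows make up. Full scale, the value 1, is 40 cm for a shift and 360 degrees for a turn. A row lasts 1/8 s, in which the tool goes at most 62.5 mm and 10.7 degrees, less where a joint would pass 70% of its speed; a pose out of reach is approached as far as the arm can. A call with a number of a shift or a turn outside -1 to 1 is refused whole. A call with a gripper value outside its range is refused whole. "grip" is the gripper command: -1 is shut, 1 is fully open, values between are in proportion, set as the call begins (left out, the last holds). The fingers move at their own pace and stop on an object; "squeeze" is the grip in N (left out, the last holds). Time passes only in rows, so rows that repeat a pose let the fingers close. It gives the time, the measured TCP pose, the force and the opening at its end, in the units of the state.
- bot.observe(): the state, without advancing time (a new reading comes with each control period).
- bot.grab_frame(name): name is "scene" or "top" or "wrist"; returns (picture, depth): 400x640x3 uint8, red, green, blue; 400x640 float32, m along the optical axis (not along the pixel's ray), 0 where there is no reading.
- bot.get_calibration(name): a dict with "intrinsics" (3x3 intrinsics, pixels), "R" (3x3) and "t" (3): a world point X has camera coordinates R X + t. Camera axes: x right, y down, z forward; pixel columns grow to the right and rows downward; lengths in m; the calibration is good to about 2 mm. A picture is of the moment at which its call begins: read the wrist's pose just before it. get_calibration takes no time and is no camera call; for the wrist camera it gives the pose at the moment of the call.
- bot.job_done(): hands the job in, once; it reports no verdict.
Trained networks look in the newest picture that a camera, given by its name, has taken for a name from the list of things; names that differ only in an ending like _2 or _b are one class to them, and where a whole thing is asked for, a point or a joint stands for the part that bears it (a point fixed in the world has none). Each returns a list of dicts, best first, with "confidence" (0 to 1); they miss things now and then, are a little off and sometimes report something else, mostly with a low value. They report only what shows in the picture. A call takes as long as a camera call.
- bot.trace(camera, target): "mask" (400x640 bool, what is visible of it) and "pixel" ([column, row] in pixels, amid what is visible of it).
The state is a dict: "clock": time; "qpos": joint angles; "qd": joint speeds; "joint_efforts": joint torques, N m; "position": TCP position; "tool_rot": TCP orientation; "force": force on the tool from outside, world axes, zero at the start; "moment": the same for the moment, N m; "grip_width": finger opening in m.
Only numpy, scipy, OpenCV 4.12 (cv2) and the standard library are available. Lean on these libraries where they do the work, as an engineer would, in place of code of your own. Each camera call takes 0.05 s, during which the arm holds its last target. There are 200 camera calls.

### The job

Pick up the filled scoop by its handle and tip all four wrapped chocolates out of it into the green glass dish where it stands under the low wire rack, without bumping the rack or picking up the chocolates themselves. Then set the empty scoop down gently, flat and with its tray centred on the cork trivet, and let go. Leave the dish, the wooden mould and the saucers where they are.

Things in the scene. Friction and masses are not known exactly. Their poses are not given: they have to be found in the camera images.
- scoop: Loose steel scoop with wooden handle, about 0.16 kg, flat on the worktop, handle to the right (-y). Origin: flat underside, below mid-tray; x forward to the open pouring lip, z up. Tray 72 mm wide, x = -53 to +51 mm, walls 36 to 40 mm high; flat floor to x = +30, then a 20 degree ramp up to the lip, holding the balls within about 15 degrees of level (pitch it 35 to 45 degrees lip-down to empty).
- scoop_grip (a point): Good grip point on the scoop's straight handle: x = -125, y = 0, z = 40 mm in the scoop's frame; same axes. The handle runs backwards along -x, from x = -53 to -173 mm, 16 mm wide (y) and 18 mm high, z = 31 to 49 mm.
- scoop_bowl (a point): Middle of the scoop's tray: x = 0, y = 0, z = 18 mm in the scoop's frame; same axes.
- scoop_lip (a point): Middle of the scoop's front pouring lip: x = 51, y = 0, z = 11 mm in the scoop's frame; same axes.
- sweet0_center (a point): Centre of the red foil-wrapped round chocolate, a 25 mm ball of about 14 g that rolls freely; starts in the scoop's tray.
- sweet1_center (a point): Centre of the yellow foil-wrapped round chocolate, a 25 mm ball of about 14 g that rolls freely; starts in the scoop's tray.
- sweet2_center (a point): Centre of the blue foil-wrapped round chocolate, a 25 mm ball of about 14 g that rolls freely; starts in the scoop's tray.
- sweet3_center (a point): Centre of the orange foil-wrapped round chocolate, a 25 mm ball of about 14 g that rolls freely; starts in the scoop's tray.
- dish: Loose round green glass dish, 0.6 kg, standing on the worktop under the rack. Origin: centre of its underside, z up. 134 mm outer diameter at the rim, 90 mm at the foot, 50 mm high, wall 4 mm, inner floor 6 mm above the underside.
- rack: Fixed low chrome wire rack on four 6 mm corner legs, open on all sides. Origin: on the worktop under its middle; x points to its back, so its front faces roughly world -y, to the robot's right. Deck of wires 170 mm deep (x) and 240 mm wide (y), underside 190 mm and top 196 mm above the worktop. The dish's centre lies 53 to 65 mm behind its front edge, up to 30 mm to either side.
- rack_front (a point): Middle of the rack's front edge wire, on its underside: x = -85, y = 0, z = 190 mm in the rack's frame; same axes. A scoop handle tilted up too far in, or a gripper leaning forward over it, strikes this wire.
- trivet: Fixed round cork trivet, 140 mm diameter, 10 mm thick. Origin: centre of its underside, on the worktop. Trivet and scoop lie side by side in front of the rack, one nearer the robot than the other (either way).
- mould: Loose wooden maamoul mould lying flat, 0.18 kg: round head 68 mm across and 30 mm high centred 30 mm along +x from the origin, and a flat handle 22 mm wide, 20 mm high to x = -105 mm. Origin on its underside. A bystander, lying in front of the robot.
- saucers: Loose pile of two small ceramic saucers, 100 mm diameter, 23 mm high, 0.2 kg, origin at the centre of its underside. A bystander.
- saucer: Loose single ceramic saucer, 100 mm diameter, 12 mm high, 0.1 kg, origin at the centre of its underside. A bystander.

How it is judged:
On the way, in this order (a step that is already met when the one before it is completed fails the run):
1. the scoop is lifted at least 40 mm off the worktop with all four chocolates in it (height (world z) of scoop above 0.04 m and x of sweet0_center in the frame of scoop between -0.05 and 0.05 m and y of sweet0_center in the frame of scoop between -0.034 and 0.034 m and z of sweet0_center in the frame of scoop between 0 and 0.045 m and x of sweet1_center in the frame of scoop between -0.05 and 0.05 m and y of sweet1_center in the frame of scoop between -0.034 and 0.034 m and z of sweet1_center in the frame of scoop between 0 and 0.045 m and x of sweet2_center in the frame of scoop between -0.05 and 0.05 m and y of sweet2_center in the frame of scoop between -0.034 and 0.034 m and z of sweet2_center in the frame of scoop between 0 and 0.045 m and x of sweet3_center in the frame of scoop between -0.05 and 0.05 m and y of sweet3_center in the frame of scoop between -0.034 and 0.034 m and z of sweet3_center in the frame of scoop between 0 and 0.045 m), for 0.2 s.
2. all four chocolates lie in the dish (horizontal distance between each of sweet0_center, sweet1_center, sweet2_center, sweet3_center and dish below 0.062 m and z of sweet0_center in the frame of dish between 0 and 0.055 m and z of sweet1_center in the frame of dish between 0 and 0.055 m and z of sweet2_center in the frame of dish between 0 and 0.055 m and z of sweet3_center in the frame of dish between 0 and 0.055 m), for 0.2 s.
At the end, for the whole second after the job is handed in: All four chocolates lie in the dish (centres within 62 mm of its axis and below 55 mm over its underside), the dish upright; the scoop rests flat (within 0.1 rad) on the cork trivet with the middle of its tray within 30 mm of the trivet's centre, at rest (all of step 2 and horizontal distance between scoop_bowl and trivet below 0.03 m and z of scoop in the frame of trivet between 0.006 and 0.015 m and angle between each of scoop, dish's own z axis and vertical below 0.1 rad and linear speed of scoop below 0.02 m/s and linear speed of each of sweet0, sweet1, sweet2, sweet3 below 0.1 m/s); the robot touches nothing.
It fails at once if the rack is struck or pressed (over 2 N) by the scoop or the robot (contact force between any of scoop, the fingers, the arm and rack above 2 N).
It fails at once if a chocolate is handled by the gripper (contact force between any of the fingers, the arm and sweet0 above 0.3 N or contact force between any of the fingers, the arm and sweet1 above 0.3 N or contact force between any of the fingers, the arm and sweet2 above 0.3 N or contact force between any of the fingers, the arm and sweet3 above 0.3 N).
It fails at once if the dish is shifted by more than 25 mm (distance of dish from where it was at the start of the episode above 0.025 m).
It fails at once if the scoop is dropped (moves faster than 0.5 m/s while not held) (linear speed of scoop above 0.5 m/s and contact force between the fingers and scoop below 0.1 N).
It fails at once if the mould or a saucer are moved by more than 20 mm (distance of any of mould, saucers, saucer from where it was at the start of the episode above 0.02 m).
It also fails if it takes over 56 s, if anything falls off the work surface, if the arm or the gripper's body presses on something with over 40 N, if the wrist force passes 120 N, or if a joint passes its speed limit or range.

## Working session

There is one attempt and no reset: what is moved stays moved. The work goes in short steps, Python scripts to look and compute and a tool call to move; the robot and the scene stay as the last step left them, time stands still between calls to the robot, and variables do not carry over. Pictures are saved under pics/ and viewed, on a budget of 10 in all, crops included, one or two more only if the job needs it, and the job is handed in when it is done.

Besides the shell and the picture viewer there is one more tool, called as name([rows], argument=value, ...), one row to a line, values as JSON. servo_tool: Moves the arm, as the interface text tells. Shift numbers are shares of 40 cm and turn numbers shares of 360 degrees, none past 1 either way. Its arguments: {"type":"object","properties":{"targets":{"type":"array"},"grip":{"type":"number"},"squeeze":{"type":"number"}},"required":["targets"]}

```bash
mkdir -p pics; cat > h.py <<'E'
import numpy as np, cv2
from scipy.spatial.transform import Rotation as Ro
from workcell import bot
def cloud(name,depth):
    c=bot.get_calibration(name);K=np.array(c["intrinsics"]);R=np.array(c["R"]);t=np.array(c["t"])
    v,u=np.mgrid[:400,:640];d=depth
    P=np.stack([(u-K[0,2])/K[0,0]*d,(v-K[1,2])/K[1,1]*d,d],-1)
    W=(P-t)@R
    W[d<=0]=np.nan
    return W
def tcp():
    s=bot.observe();return np.array(s["position"]),Ro.from_euler("xyz",s["tool_rot"]),s
def row(p,R):
    "row values to reach world TCP p, Rotation R"
    p0,R0,_=tcp()
    d=R0.inv().apply(np.array(p)-p0)/.4
    w=(R0.inv()*R).as_rotvec()/(2*np.pi)
    return np.round(d,4),np.round(w,4)
E
python3 - <<'E'
from h import *
s=bot.observe();print(s)
ims=[]
for n in("top","scene"):
    im,d=bot.grab_frame(n);W=cloud(n,d);ims.append(im)
    np.save(n+"_W.npy",W)
    c=bot.get_calibration(n);print(n,-np.array(c["R"]).T@np.array(c["t"]))
    for k in["scoop","dish","rack","trivet","mould","saucers","saucer","sweet0_center"]:
        for r in bot.trace(n,k)[:2]:
            m=r["mask"];P=W[m];P=P[~np.isnan(P[:,0])]
            print(n,k,round(r["confidence"],2),np.round(r["pixel"]),m.sum(),np.round(np.median(P,0),3),np.round(np.percentile(P,[2,98],axis=0),3).tolist() if len(P) else"")
    cv2.imwrite(f"pics/{n}0.png",im[...,::-1])
E
```

```text
{'clock': 0.0, 'qpos': array([-1.23617328,  0.52202791, -0.0363342 ,  1.59995421,  0.02120865,
        1.02111424, -0.1128342 ]), 'qd': array([-0.00014854, -0.00016326, -0.00161676,  0.00169691,  0.00163643,
       -0.00112948,  0.00220052]), 'joint_efforts': array([-8.01959704e-04, -9.27113271e+01,  1.97928451e+00, -3.69930625e+01,
        1.77042681e-02,  8.22464383e-03, -4.01952988e-06]), 'position': array([0.2460541 , 0.57414251, 0.19743629]), 'tool_rot': array([-1.49642009,  1.56967791, -1.90127787]), 'force': array([-0.29223319, -0.49761996,  0.07046473]), 'moment': array([-0.03004501,  0.0262835 , -0.06133788]), 'grip_width': 0.08554474214384755}
top [0.40569551 0.00440979 1.1454699 ]
top scoop 0.82 [410. 229.] 1404 [ 0.463 -0.216  0.007] [[0.418, -0.352, -0.002], [0.493, -0.151, 0.051]]
top dish 0.78 [304. 175.] 2424 [0.584 0.056 0.014] [[0.52, 0.001, 0.001], [0.644, 0.113, 0.196]]
top rack 0.72 [290. 149.] 1534 [0.609 0.07  0.194] [[0.471, -0.018, -0.001], [0.727, 0.173, 0.198]]
top trivet 0.81 [404. 164.] 2544 [ 0.619 -0.19   0.009] [[0.558, -0.253, 0.005], [0.683, -0.129, 
[... 787 characters left out ...]
. 223.] 1568 [0.603 0.063 0.194] [[0.421, -0.111, -0.003], [0.727, 0.175, 0.198]]
scene rack 0.38 [296. 155.] 785 [ 0.466 -0.219  0.02 ] [[0.418, -0.357, -0.001], [0.499, -0.151, 0.051]]
scene trivet 0.88 [251. 186.] 1346 [ 0.624 -0.189  0.01 ] [[0.557, -0.25, -0.0], [0.687, -0.121, 0.017]]
scene mould 0.96 [366. 219.] 659 [0.397 0.095 0.027] [[0.363, -0.021, 0.005], [0.421, 0.136, 0.034]]
scene mould 0.56 [289. 227.] 1402 [0.639 0.076 0.194] [[0.469, -0.057, -0.001], [0.727, 0.175, 0.198]]
scene saucers 0.67 [403. 307.] 1214 [0.463 0.35  0.022] [[0.415, 0.303, 0.008], [0.507, 0.394, 0.026]]
scene saucer 0.91 [347. 344.] 1286 [0.631 0.357 0.011] [[0.587, 0.311, 0.006], [0.675, 0.401, 0.016]]
```

View pics/top0.png

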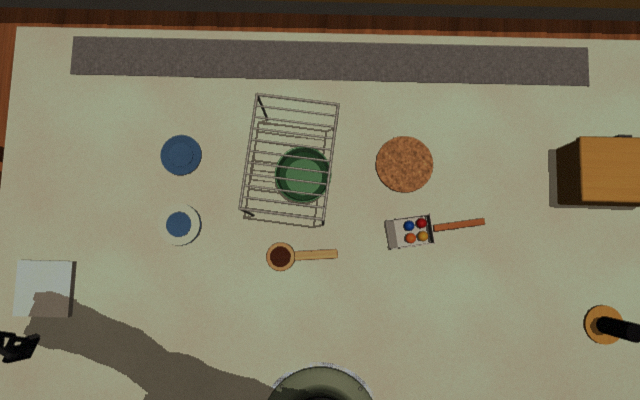

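View pics/scene0.png

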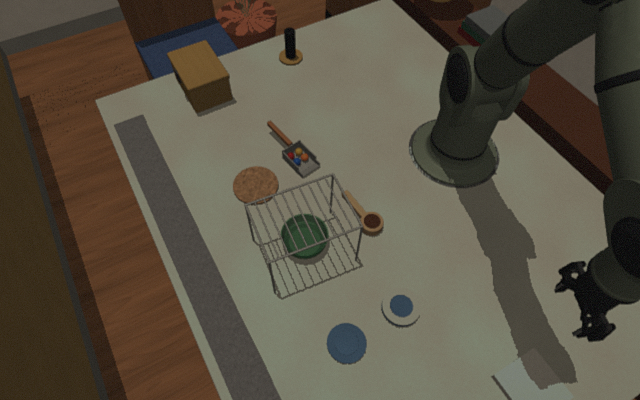

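The top view shows the scoop with all four balls at about (410,229), handle to the right. The trivet is at (404,164), the rack's front edge runs from (338,103) to (323,226), and the dish is at (304,175). The scene view agrees. Next I'll refine the poses.

```bash
python3 - <<'E'
from h import *
W=np.load("top_W.npy");S=np.load("scene_W.npy")
c=bot.get_calibration("top");print(np.round(c["intrinsics"],1).tolist())
# scoop: handle points
for n,A in(("top",W),("scene",S)):
    P=A.reshape(-1,3);P=P[~np.isnan(P[:,0])]
    h=P[(P[:,0]>.38)&(P[:,0]<.52)&(P[:,1]<-.245)&(P[:,1]>-.40)&(P[:,2]>.025)]
    print(n,"handle",len(h),h.min(0).round(3),h.max(0).round(3),np.polyfit(h[:,1],h[:,0],1).round(4), "x@-.30",np.polyval(np.polyfit(h[:,1],h[:,0],1),-.30).round(4))
    t=P[(P[:,0]>.38)&(P[:,0]<.54)&(P[:,1]<-.12)&(P[:,1]>-.255)&(P[:,2]>.006)]
    print(" tray",t.min(0).round(3),t.max(0).round(3),cv2.minAreaRect(t[:,:2].astype(np.float32)))
    r=P[(P[:,0]>.4)&(P[:,0]<.78)&(P[:,1]<.25)&(P[:,1]>-.1)&(P[:,2]>.185)&(P[:,2]<.205)]
    q=cv2.minAreaRect(r[:,:2].astype(np.float32));print(" rack",len(r),q,cv2.boxPoints(q).round(3).tolist())
    d=P[(P[:,0]>.5)&(P[:,0]<.68)&(P[:,1]<.14)&(P[:,1]>-.05)&(P[:,2]>.040)&(P[:,2]<.06)]
    print(" dish rim",len(d),d.min(0).round(3),d.max(0).round(3),np.round(cv2.minEnclosingCircle(d[:,:2].astype(np.float32))[0],3))
    v=P[(P[:,0]>.53)&(P[:,0]<.71)&(P[:,1]<-.10)&(P[:,1]>-.28)&(P[:,2]>.006)&(P[:,2]<.015)]
    cc=cv2.minEnclosingCircle(v[:,:2].astype(np.float32));print(" trivet",cc)
im=cv2.imread("pics/top0.png");hs=cv2.cvtColor(im,cv2.COLOR_BGR2HSV)
g=cv2.inRange(hs,(45,70,20),(85,255,255));g[:120]=0;g[230:]=0
ys,xs=np.nonzero(g);k=(xs>240)&(xs<350);pts=np.stack([xs[k],ys[k]],1).astype(np.float32)
print("green",len(pts),cv2.minEnclosingCircle(pts))
K=np.array(c["intrinsics"]);R=np.array(c["R"]);t=np.array(c["t"]);o=-R.T@t
(u,v),rr=cv2.minEnclosingCircle(pts)
ray=R.T@np.array([(u-K[0,2])/K[0,0],(v-K[1,2])/K[1,1],1]);print("dish@rim",(o+ray*(.05-o[2])/ray[2]).round(4),rr)
E
```

```text
[[473.5, 0.0, 319.5], [0.0, 473.5, 196.7], [0.0, 0.0, 1.0]]
top handle 444 [ 0.428 -0.37   0.025] [ 0.498 -0.245  0.055] [-0.1833  0.4159] x@-.30 0.4709
 tray [ 0.402 -0.255  0.006] [ 0.499 -0.127  0.05 ] ((0.45285356044769287, -0.1869020015001297), (0.07513255625963211, 0.13703368604183197), 11.75183391571045)
 rack 2567 ((0.596737802028656, 0.07609356939792633), (0.1760035902261734, 0.2466534972190857), 84.0220718383789) [[0.4650000035762787, 0.0010000000474974513], [0.7099999785423279, -0.024000000208616257], [0.7289999723434448, 0.1509999930858612], [0.4830000102519989, 0.17599999904632568]]
 dish rim 310 [ 0.517 -0.011  0.04 ] [0.649 0.119 0.056] [0.583 0.054]
 trivet ((0.607077419757843, -0.19894671440124512), 0.08538985252380371)
scene handle 272 [ 0.429 -0.371  0.025] [ 0.5   -0.245  0.052] [-0.2039  0.4127] x@-.30 0.4739
 tray [ 0.414 -0.255  0.006] [ 0.54  -0.131  0.051] ((0.4844411313533783, -0.19600090384483337), (0.1296606957912445, 0.11265292018651962), 8.914505004882812)
 rack 1625 ((0.597822368144989, 0.07644741237163544), (0.17871038615703583, 0.24634292721748352), 83.83931732177734) [[0.4659999907016754, 0.0010000000474974513], [0.7110000252723694, -0.026000000536441803], [0.7300000190734863, 0.15199999511241913], [0.48500001430511475, 0.17900000512599945]]
 dish rim 269 [ 0.518 -0.011  0.04 ] [0.651 0.121 0.054] [0.585 0.055]
 trivet ((0.6130861639976501, -0.20085951685905457), 0.10152929276227951)
green 1912 ((302.3759765625, 173.7868194580078), 28.28438377380371)
dish@rim [0.5819 0.0544 0.05  ] 28.28438377380371
```

```bash
cat >> h.py <<'E'
def ori(yaw,lean,sgn):
    "tool orientation: jaws across horizontal heading yaw (deg); lean back (deg) = tool x tilts towards heading"
    y,l=np.radians([yaw,lean]);f=np.array([np.cos(y),np.sin(y),0])
    X=np.sin(l)*f-np.cos(l)*np.array([0,0,1]);Y=sgn*np.array([-f[1],f[0],0])
    return Ro.from_matrix(np.stack([X,Y,np.cross(X,Y)],1))
def show(p,R):
    d,w=row(p,R);print(dict(zip(["x","y","z","wx","wy","wz"],np.r_[d,w].tolist())))
E
python3 - <<'E'
from h import *
for n in("top","scene"):
    P=np.load(n+"_W.npy").reshape(-1,3);P=P[~np.isnan(P[:,0])]
    h=P[(P[:,0]>.43)&(P[:,0]<.52)&(P[:,1]<-.275)&(P[:,1]>-.40)&(P[:,2]>.035)]
    vx,vy,x0,y0=cv2.fitLine(h[:,:2].astype(np.float32),cv2.DIST_HUBER,0,.01,.01).ravel()
    print(n,len(h),np.degrees(np.arctan2(vy,vx)),"x at -.324",x0+vx/vy*(-.324-y0),"endy",np.percentile(h[:,1],[0,2,5]))
p,R,s=tcp();print(R.as_matrix().round(3))
for sg in(1,-1):
    T=ori(100.5,30,sg);print(sg,np.degrees((R.inv()*T).as_rotvec()).round(1))
sg=1
for sg in(1,-1):
  show([.40,.33,.33],R);show([.42,-.05,.33],ori(100.5,0,sg));show([.48,-.33,.20],ori(100.5,30,sg))
E
```

```text
top 286 -80.468834 x at -.324 0.47566468 endy [-0.37005131 -0.36800527 -0.36500134]
scene 149 -82.01399 x at -.324 0.47960833 endy [-0.37017181 -0.36806726 -0.36477385]
[[-0.     0.394  0.919]
 [ 0.     0.919 -0.394]
 [-1.    -0.    -0.   ]]
1 [-120.3  -17.3   32.2]
-1 [55.  27.5 14.7]
{'x': -0.33, 'y': -0.4103, 'z': 0.5942, 'wx': 0.0, 'wy': 0.0, 'wz': 0.0}
{'x': -0.33, 'y': -1.2638, 'z': 1.0144, 'wx': -0.3436, 'wy': -0.0, 'wz': -0.0}
{'x': -0.005, 'y': -1.8481, 'z': 1.428, 'wx': -0.3343, 'wy': -0.0479, 'wz': 0.0896}
{'x': -0.33, 'y': -0.4103, 'z': 0.5942, 'wx': 0.0, 'wy': 0.0, 'wz': 0.0}
{'x': -0.33, 'y': -1.2638, 'z': 1.0144, 'wx': 0.1564, 'wy': -0.0, 'wz': 0.0}
{'x': -0.005, 'y': -1.8481, 'z': 1.428, 'wx': 0.1527, 'wy': 0.0765, 'wz': 0.0409}
```

servo_tool([
  {"x": -0.15,"y": -0.1,"z": 0.15},
  {"x": -0.3,"y": -0.2,"z": 0.3},
  {"x": -0.33,"y": -0.3,"z": 0.45},
  {"x": -0.33,"y": -0.41,"z": 0.59,"wx": 0.03},
  {"x": -0.33,"y": -0.55,"z": 0.66,"wx": 0.06},
  {"x": -0.33,"y": -0.7,"z": 0.74,"wx": 0.08},
  {"x": -0.33,"y": -0.85,"z": 0.81,"wx": 0.1},
  {"x": -0.33,"y": -1.0,"z": 0.88,"wx": 0.12},
  {"x": -0.33,"y": -1.0,"z": 0.88,"wx": 0.15},
], grip=1)

```text
$.targets[0]: bad value
```

```bash
python3 - <<'E'
from h import *
p,R,s=tcp();print(s["clock"],p,s["qpos"].round(2))
show([.43,-.2,.33],ori(99,10,-1));show([.48,-.35,.20],ori(99,30,-1))
E
```

```text
0.9 [0.24616331 0.57447237 0.19801952] [-1.24  0.52 -0.04  1.6   0.02  1.02 -0.11]
{'x': -0.33, 'y': -1.5986, 'z': 1.1851, 'wx': 0.1601, 'wy': 0.0254, 'wz': 0.014}
{'x': -0.005, 'y': -1.8941, 'z': 1.4477, 'wx': 0.1567, 'wy': 0.0761, 'wz': 0.042}
```

servo_tool([
  {"x": -0.15,"y": -0.1,"z": 0.15,"wx": 0,"wy": 0,"wz": 0},
  {"x": -0.3,"y": -0.2,"z": 0.3,"wx": 0,"wy": 0,"wz": 0},
  {"x": -0.33,"y": -0.3,"z": 0.45,"wx": 0,"wy": 0,"wz": 0},
  {"x": -0.33,"y": -0.41,"z": 0.59,"wx": 0.03,"wy": 0,"wz": 0},
  {"x": -0.33,"y": -0.55,"z": 0.66,"wx": 0.06,"wy": 0,"wz": 0},
  {"x": -0.33,"y": -0.7,"z": 0.74,"wx": 0.08,"wy": 0,"wz": 0},
  {"x": -0.33,"y": -0.85,"z": 0.81,"wx": 0.1,"wy": 0,"wz": 0},
  {"x": -0.33,"y": -1.0,"z": 0.88,"wx": 0.12,"wy": 0,"wz": 0},
  {"x": -0.33,"y": -1.0,"z": 0.88,"wx": 0.15,"wy": 0,"wz": 0},
], grip=1)

```text
clock: 2.02
position: [0.4105, 0.0846, 0.33]
tool_rot: [2.12, 1.57, 0.768]
force: [0.9, -0.3, 0.4]
grip_width: 0.0854
```

```bash
python3 - <<'E'
from h import *
p,R,s=tcp();print(s["clock"],p,s["qpos"].round(2))
show([.43,-.2,.33],ori(99,10,-1));show([.48,-.35,.20],ori(99,30,-1))
E
```

```text
2.025 [0.41051647 0.08455055 0.32998374] [-0.68  0.04  0.35  1.92 -0.01  1.18 -0.11]
{'x': -0.0004, 'y': -0.1073, 'z': 0.7049, 'wx': 0.0099, 'wy': 0.0277, 'wz': 0.0007}
{'x': 0.3244, 'y': -0.0672, 'z': 1.0983, 'wx': 0.0097, 'wy': 0.0832, 'wz': 0.0025}
```

servo_tool([
  {"x": 0,"y": -0.03,"z": 0.15,"wx": 0.003,"wy": 0.005,"wz": 0},
  {"x": 0,"y": -0.06,"z": 0.3,"wx": 0.006,"wy": 0.01,"wz": 0},
  {"x": 0,"y": -0.09,"z": 0.45,"wx": 0.01,"wy": 0.02,"wz": 0},
  {"x": 0.0,"y": -0.107,"z": 0.6,"wx": 0.01,"wy": 0.03,"wz": 0.001},
  {"x": 0.05,"y": -0.1,"z": 0.75,"wx": 0.01,"wy": 0.05,"wz": 0.001},
  {"x": 0.15,"y": -0.09,"z": 0.9,"wx": 0.01,"wy": 0.07,"wz": 0.002},
  {"x": 0.25,"y": -0.08,"z": 1.0,"wx": 0.01,"wy": 0.083,"wz": 0.0025},
  {"x": 0.32,"y": -0.07,"z": 1.0,"wx": 0.01,"wy": 0.083,"wz": 0.0025},
  {"x": 0.32,"y": -0.07,"z": 1.0,"wx": 0.01,"wy": 0.083,"wz": 0.0025},
], grip=1)

```text
clock: 3.15
position: [0.4688, -0.3128, 0.1969]
tool_rot: [-3.129, 1.044, 1.735]
force: [-0.2, 0.6, 0.7]
grip_width: 0.0851
```

```bash
python3 - <<'E'
from h import *
p,R,s=tcp();print(s["clock"],p,s["qpos"].round(2),R.as_matrix().round(2).tolist())
im,d=bot.grab_frame("wrist");cv2.imwrite("pics/w1.png",im[...,::-1]);W=cloud("wrist",d)
P=W.reshape(-1,3);P=P[~np.isnan(P[:,0])]
h=P[(P[:,0]>.43)&(P[:,0]<.52)&(P[:,1]<-.275)&(P[:,1]>-.40)&(P[:,2]>.035)&(P[:,2]<.06)]
vx,vy,x0,y0=cv2.fitLine(h[:,:2].astype(np.float32),cv2.DIST_HUBER,0,.01,.01).ravel()
print(len(h),np.degrees(np.arctan2(vy,vx)),"x at -.324",x0+vx/vy*(-.324-y0),"endy",np.percentile(h[:,1],[0,2,5]),h[:,2].max())
E
```

```text
3.15 [ 0.46877645 -0.31275432  0.19686821] [ 0.35  0.78  0.61  1.45 -0.65  1.57  1.25] [[-0.08, 0.99, 0.13], [0.5, 0.15, -0.85], [-0.86, -0.01, -0.5]]
1119 -80.32717 x at -.324 0.4755929 endy [-0.36933692 -0.3667836  -0.36413034] 0.05333343482608524
```

View pics/w1.png

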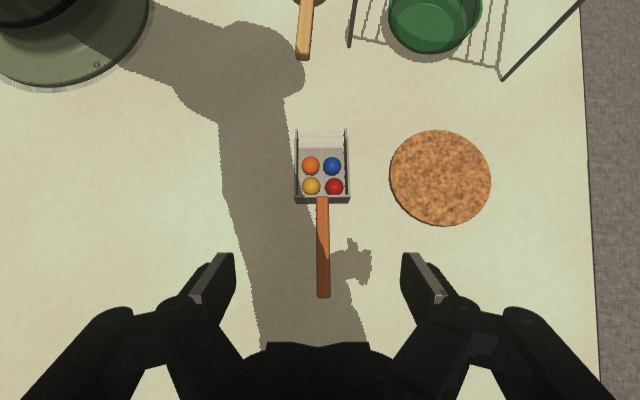

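The wrist view shows the handle from (322,200) to (323,297), between the open jaws and aligned with them, and all four balls in the tray. I'll descend along the tool axis.

```bash
python3 - <<'E'
from h import *
T=ori(99.6,30,-1);X=T.apply([1,0,0]);g=np.array([.474,-.3136,.0235])
show(g-.06*X,T);show(g,T)
E
```

```text
{'x': 0.2295, 'y': 0.0124, 'z': 0.2254, 'wx': -0.0021, 'wy': -0.0001, 'wz': -0.0006}
{'x': 0.3795, 'y': 0.0118, 'z': 0.2255, 'wx': -0.0021, 'wy': -0.0001, 'wz': -0.0006}
```

servo_tool([
  {"x": 0.03,"y": 0.006,"z": 0.1,"wx": -0.001,"wy": 0,"wz": 0},
  {"x": 0.13,"y": 0.012,"z": 0.2,"wx": -0.002,"wy": 0,"wz": 0},
  {"x": 0.23,"y": 0.012,"z": 0.226,"wx": -0.002,"wy": 0,"wz": -0.0006},
  {"x": 0.3,"y": 0.012,"z": 0.226,"wx": -0.002,"wy": 0,"wz": -0.0006},
  {"x": 0.35,"y": 0.012,"z": 0.226,"wx": -0.002,"wy": 0,"wz": -0.0006},
  {"x": 0.38,"y": 0.012,"z": 0.226,"wx": -0.002,"wy": 0,"wz": -0.0006},
  {"x": 0.38,"y": 0.012,"z": 0.226,"wx": -0.002,"wy": 0,"wz": -0.0006},
], grip=1)

```text
clock: 4.08
position: [0.4745, -0.3134, 0.0238]
tool_rot: [3.141, 1.047, 1.738]
force: [-0.5, 0.7, 0.6]
grip_width: 0.0853
```

servo_tool([
  {"x": 0,"y": 0,"z": 0,"wx": 0,"wy": 0,"wz": 0},
  {"x": 0,"y": 0,"z": 0,"wx": 0,"wy": 0,"wz": 0},
  {"x": 0,"y": 0,"z": 0,"wx": 0,"wy": 0,"wz": 0},
  {"x": 0,"y": 0,"z": 0,"wx": 0,"wy": 0,"wz": 0},
  {"x": 0,"y": 0,"z": 0,"wx": 0,"wy": 0,"wz": 0},
  {"x": 0,"y": 0,"z": 0,"wx": 0,"wy": 0,"wz": 0},
  {"x": 0,"y": 0,"z": 0,"wx": 0,"wy": 0,"wz": 0},
  {"x": 0,"y": 0,"z": 0,"wx": 0,"wy": 0,"wz": 0},
], grip=-1, squeeze=60)

```text
clock: 5.08
position: [0.4745, -0.3134, 0.0238]
tool_rot: [3.141, 1.047, 1.738]
force: [-0.5, -0.2, 1.4]
grip_width: -0.0001
```

```bash
python3 - <<'E'
from h import *
p,R,s=tcp();print(s["clock"],p,s["qpos"].round(2),s["grip_width"],s["force"])
X=R.apply([1,0,0]);print("grasp pt",p-.019*X,X)
print("up 100:",(R.inv().apply([0,0,.1])/.4).round(4))
E
```

```text
5.075 [ 0.47449337 -0.3134081   0.02383116] [ 0.39  0.99  0.53  1.51 -0.75  1.32  1.38] -7.243924200902159e-05 [-0.53016663 -0.20199542  1.43881267]
grasp pt [ 0.47607323 -0.32277953  0.04028352] [-0.08315037  0.49323312 -0.86591403]
up 100: [-2.165e-01  1.000e-04 -1.250e-01]
```

```bash
python3 - <<'E'
from h import *
im,d=bot.grab_frame("wrist");W=cloud("wrist",d)
im2,d2=bot.grab_frame("scene")
a=im[...,::-1]; b=cv2.resize(im2[90:210,200:392,::-1],(640,400))
cv2.imwrite("pics/w2.png",cv2.resize(np.vstack([a,b]),(480,600)))
for A in(W,cloud("scene",d2)):
    P=A.reshape(-1,3);P=P[~np.isnan(P[:,0])]
    h=P[(P[:,0]>.43)&(P[:,0]<.52)&(P[:,1]<-.255)&(P[:,1]>-.40)&(P[:,2]>.035)&(P[:,2]<.06)]
    for y in np.arange(-.37,-.25,.02):
        k=h[abs(h[:,1]-y)<.01];print(round(y,2),len(k),np.median(k,0).round(3) if len(k) else "",k[:,0].min().round(3) if len(k) else "",k[:,0].max().round(3) if len(k) else "")
E
```

```text
-0.37 117 [ 0.482 -0.366  0.047] 0.48 0.485
-0.35 0   
-0.33 51 [ 0.469 -0.321  0.047] 0.466 0.477
-0.31 912 [ 0.472 -0.31   0.047] 0.464 0.482
-0.29 843 [ 0.469 -0.29   0.047] 0.46 0.479
-0.27 785 [ 0.466 -0.27   0.047] 0.456 0.475
-0.37 6 [ 0.491 -0.364  0.044] 0.489 0.493
-0.35 7 [ 0.49  -0.351  0.044] 0.49 0.492
-0.33 24 [ 0.485 -0.328  0.046] 0.471 0.493
-0.31 30 [ 0.48  -0.311  0.047] 0.47 0.487
-0.29 34 [ 0.476 -0.289  0.048] 0.464 0.485
-0.27 35 [ 0.472 -0.271  0.047] 0.46 0.479
```

View pics/w2.png

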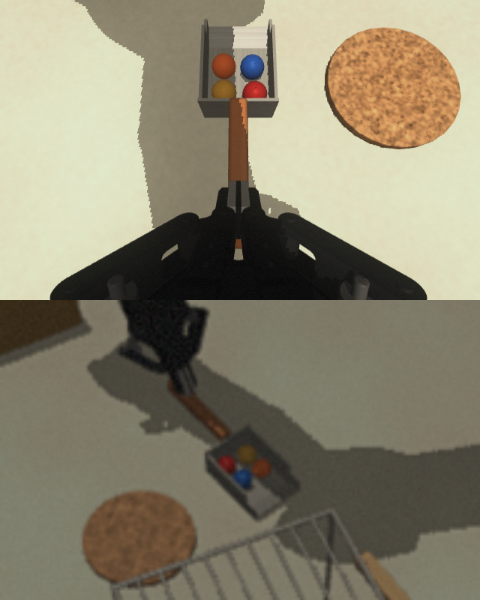

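The picture shows the handle between the pads, around (238,200), even though the opening reads 0. A small lift will test the grip.

servo_tool([
  {"x": -0.01,"y": 0,"z": -0.006,"wx": 0,"wy": 0,"wz": 0},
  {"x": -0.022,"y": 0,"z": -0.0125,"wx": 0,"wy": 0,"wz": 0},
  {"x": -0.032,"y": 0,"z": -0.019,"wx": 0,"wy": 0,"wz": 0},
  {"x": -0.043,"y": 0,"z": -0.025,"wx": 0,"wy": 0,"wz": 0},
  {"x": -0.043,"y": 0,"z": -0.025,"wx": 0,"wy": 0,"wz": 0},
])

```text
clock: 5.8
position: [0.4747, -0.3135, 0.0442]
tool_rot: [3.14, 1.047, 1.737]
force: [-0.2, -0.1, 0.7]
grip_width: -0.0002
```

```bash
cat > sc.py <<'E'
from h import *
def scoopcheck(n="wrist",im=None):
    p,R,s=tcp();im,d=bot.grab_frame(n);W=cloud(n,d)
    # cloud in tool frame
    L=R.inv().apply((W-p).reshape(-1,3)).reshape(W.shape)
    return im,W,L,s
E
python3 - <<'E'
from sc import *
im,W,L,s=scoopcheck();print(s["clock"],s["position"],s["force"],s["moment"],s["grip_width"])
P=W.reshape(-1,3);ok=~np.isnan(P[:,0])
r=bot.trace("wrist","scoop");print([(x["confidence"],x["pixel"]) for x in r[:2]])
P=W[r[0]["mask"]];P=P[~np.isnan(P[:,0])]
P=P[(P[:,0]>.40)&(P[:,0]<.5)]
for y in np.arange(-.33,-.13,.02):
    k=P[abs(P[:,1]-y)<.01]
    if len(k):print(round(y,2),len(k),np.median(k,0).round(3),np.percentile(k[:,2],[2,98]).round(3))
E
```

```text
5.8 [ 0.47465024 -0.31348295  0.04415174] [-0.24124863 -0.07833339  0.67987375] [-0.51548437 -0.11470205  0.01113756] -0.0001533026461377395
[(0.64, [318.9, 120.0])]
-0.33 2 [ 0.467 -0.32   0.046] [0.046 0.047]
-0.31 697 [ 0.472 -0.31   0.047] [0.045 0.049]
-0.29 684 [ 0.469 -0.29   0.047] [0.045 0.049]
-0.27 648 [ 0.466 -0.27   0.047] [0.045 0.049]
-0.25 1819 [ 0.461 -0.253  0.03 ] [0.    0.048]
-0.23 643 [ 0.431 -0.229  0.017] [0.001 0.035]
-0.21 1124 [ 0.456 -0.21   0.002] [0.    0.035]
-0.19 860 [ 0.451 -0.189  0.003] [0.001 0.035]
-0.17 1844 [ 0.447 -0.169  0.003] [0.001 0.035]
-0.15 1108 [ 0.455 -0.154  0.008] [0.004 0.022]
```

```bash
python3 - <<'E'
from sc import *
im,W,L,s=scoopcheck()
a=cv2.resize(im[200:400,190:450,::-1],(780,600),interpolation=cv2.INTER_NEAREST)
cv2.imwrite("pics/w3.png",a)
im2,d2=bot.grab_frame("scene");S=cloud("scene",d2);p,R,_=tcp()
for n,A in(("wrist",W),("scene",S)):
    T=R.inv().apply(A.reshape(-1,3)-p);T=T[~np.isnan(T[:,0])]
    k=T[(abs(T[:,1])<.06)&(abs(T[:,2])<.013)&(T[:,0]>-.08)&(T[:,0]<.03)]
    for x in np.arange(-.075,.03,.01):
        q=k[abs(k[:,0]-x)<.005]
        if len(q):print(n,round(x,3),len(q),np.percentile(q[:,1],[0,5,25,50,75,95,100]).round(3))
E
```

```text
wrist -0.075 1192 [-0.032 -0.024 -0.011 -0.001  0.009  0.021  0.03 ]
wrist -0.065 817 [-0.015 -0.01  -0.003 -0.001  0.001  0.008  0.012]
wrist -0.055 591 [-0.015 -0.013 -0.008 -0.001  0.006  0.011  0.012]
wrist -0.045 490 [-0.015 -0.013 -0.008 -0.001  0.005  0.011  0.012]
wrist -0.035 108 [-0.013 -0.01  -0.005 -0.001  0.003  0.009  0.011]
wrist -0.005 446 [-0.009 -0.008 -0.005 -0.001  0.002  0.006  0.006]
wrist 0.005 232 [-0.009 -0.009 -0.005 -0.001  0.004  0.007  0.007]
scene -0.075 24 [-0.024 -0.02  -0.005  0.001  0.012  0.018  0.021]
scene -0.065 30 [-0.012 -0.011 -0.004  0.003  0.011  0.015  0.016]
scene -0.055 26 [-0.011 -0.009 -0.     0.008  0.012  0.016  0.017]
scene -0.045 27 [-0.012 -0.011 -0.004  0.004  0.011  0.015  0.016]
scene -0.035 12 [-0.004 -0.003  0.001  0.006  0.008  0.012  0.012]
scene -0.015 8 [-0.002 -0.002 -0.     0.001  0.004  0.008  0.009]
scene -0.005 22 [-0.004 -0.004 -0.001  0.003  0.007  0.01   0.011]
scene 0.005 13 [-0.007 -0.003  0.002  0.008  0.009  0.01   0.01 ]
scene 0.015 2 [0.008 0.008 0.008 0.009 0.009 0.009 0.009]
```

View pics/w3.png

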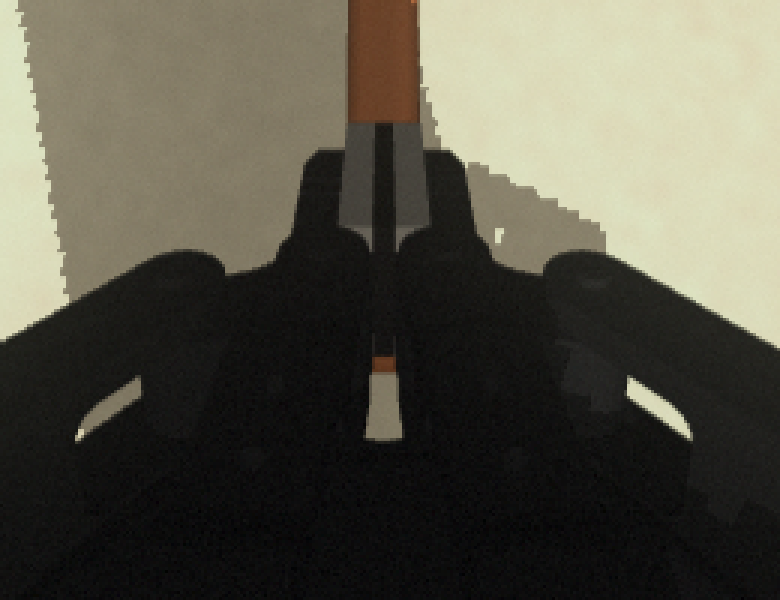

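```bash
python3 - <<'E'
from sc import *
im,W,L,s=scoopcheck()
# pixel column strip along pads: crop px (365,y)->orig (190+365/3, 200+y/3)
for cx in(355,385,410,450):
    u=int(190+cx/3)
    print(cx,[(v,L[v,u].round(3).tolist(),W[v,u].round(3).tolist()[2]) for v in range(234,290,5)])
im2,d2=bot.grab_frame("scene");S=cloud("scene",d2);p,R,_=tcp()
T=R.inv().apply(S.reshape(-1,3)-p).reshape(S.shape);dark=im2.max(-1)<90
k=dark&(abs(T[...,1])<.03)&(abs(T[...,2])<.03)&(T[...,0]>-.1)&(T[...,0]<.05)
q=T[k];hs=im2[k];o=np.argsort(-q[:,0])[:25];print(np.c_[q[o].round(3),hs[o]])
E
```

```text
355 [(234, [-0.005, -0.007, -0.001], 0.049), (239, [-0.006, -0.007, 0.002], 0.047), (244, [-0.04, -0.006, -0.011], 0.083), (249, [-0.046, -0.006, -0.011], 0.089), (254, [-0.051, -0.006, -0.011], 0.094), (259, [-0.055, -0.006, -0.011], 0.096), (264, [-0.06, -0.005, -0.011], 0.101), (269, [-0.065, -0.005, -0.011], 0.105), (274, [-0.068, -0.005, -0.011], 0.108), (279, [-0.073, -0.005, -0.012], 0.113), (284, [-0.077, -0.005, -0.012], 0.116), (289, [-0.08, -0.005, -0.012], 0.119)]
385 [(234, [-0.004, -0.001, -0.001], 0.047), (239, [-0.007, -0.001, 0.002], 0.049), (244, [-0.04, -0.001, -0.011], 0.083), (249, [-0.046, -0.001, -0.011], 0.089), (254, [-0.052, -0.001, -0.011], 0.094), (259, [-0.055, -0.001, -0.011], 0.097), (264, [-0.06, -0.001, -0.011], 0.101), (269, [-0.065, -0.001, -0.011], 0.105), (274, [-0.069, -0.001, -0.012], 0.109), (279, [-0.07, -0.001, -0.009], 0.109), (284, [-0.069, -0.001, -0.007], 0.107), (289, [-0.07, -0.001, -0.004], 0.106)]
410 [(234, [-0.004, 0.004, -0.0], 0.047), (239, [-0.005, 0.004, 0.003], 0.047), (244, [-0.04, 0.003, -0.011], 0.084), (249, [-0.045, 0.003,
[... 1506 characters left out ...]
2e+01  6.2e+01]
 [ 4.4e-02  7.0e-03  1.5e-02  7.5e+01  7.2e+01  6.3e+01]
 [ 4.3e-02  2.0e-03  1.6e-02  7.5e+01  7.2e+01  6.1e+01]
 [ 4.2e-02  1.0e-02  1.5e-02  7.5e+01  7.2e+01  6.2e+01]
 [ 4.2e-02 -5.0e-03  1.2e-02  6.8e+01  6.3e+01  5.2e+01]
 [ 4.1e-02 -3.0e-03  1.5e-02  7.3e+01  7.0e+01  6.0e+01]
 [ 4.1e-02 -1.0e-03  1.9e-02  7.7e+01  7.4e+01  6.3e+01]
 [ 4.0e-02  1.0e-03  2.1e-02  7.2e+01  6.8e+01  5.8e+01]
 [ 4.0e-02 -4.0e-03  2.4e-02  7.4e+01  7.1e+01  6.0e+01]
 [ 4.0e-02 -6.0e-03  1.9e-02  6.7e+01  6.2e+01  5.3e+01]
 [ 4.0e-02  8.0e-03  1.7e-02  7.2e+01  7.0e+01  6.0e+01]
 [ 3.9e-02  6.0e-03  1.2e-02  7.5e+01  7.1e+01  6.2e+01]
 [ 3.9e-02  1.0e-02  2.0e-02  7.5e+01  7.2e+01  6.3e+01]]
```

The depth data show the shut fingertips about 38 mm behind the reported TCP, so the jaws closed above the handle. I'll correct by using grasp point = TCP − 57 mm along tool x, then regrasp deeper.

```bash
python3 - <<'E'
from h import *
p,R,s=tcp();T=ori(99.6,30,-1);X=T.apply([1,0,0]);show(np.array([.4755,-.323,.040])+.057*X,T)
E
```

```text
{'x': 0.1379, 'y': -0.0014, 'z': 0.0258, 'wx': 0.0, 'wy': -0.0001, 'wz': -0.0}
```

servo_tool([
  {"x": 0,"y": 0,"z": 0,"wx": 0,"wy": 0,"wz": 0},
  {"x": 0,"y": 0,"z": 0,"wx": 0,"wy": 0,"wz": 0},
  {"x": 0,"y": 0,"z": 0.01,"wx": 0,"wy": 0,"wz": 0},
  {"x": 0,"y": 0,"z": 0.02,"wx": 0,"wy": 0,"wz": 0},
  {"x": 0,"y": 0,"z": 0.026,"wx": 0,"wy": 0,"wz": 0},
  {"x": 0.03,"y": 0,"z": 0.026,"wx": 0,"wy": 0,"wz": 0},
  {"x": 0.06,"y": 0,"z": 0.026,"wx": 0,"wy": 0,"wz": 0},
  {"x": 0.09,"y": 0,"z": 0.026,"wx": 0,"wy": 0,"wz": 0},
], grip=1)

```text
clock: 7.1
position: [0.4728, -0.3035, 0.0062]
tool_rot: [-3.141, 1.046, 1.739]
force: [-1.1, -1.3, -0.1]
grip_width: 0.0856
```

servo_tool([
  {"x": 0.02,"y": 0,"z": 0,"wx": 0,"wy": 0,"wz": 0},
  {"x": 0.035,"y": 0,"z": 0,"wx": 0,"wy": 0,"wz": 0},
  {"x": 0.05,"y": 0,"z": 0,"wx": 0,"wy": 0,"wz": 0},
  {"x": 0.05,"y": 0,"z": 0,"wx": 0,"wy": 0,"wz": 0},
])

```text
clock: 7.6
position: [0.471, -0.2934, -0.0113]
tool_rot: [-3.141, 1.046, 1.739]
force: [0.0, 0.0, 0.3]
grip_width: 0.0854
```

servo_tool([
  {"x": 0,"y": 0,"z": 0,"wx": 0,"wy": 0,"wz": 0},
  {"x": 0,"y": 0,"z": 0,"wx": 0,"wy": 0,"wz": 0},
  {"x": 0,"y": 0,"z": 0,"wx": 0,"wy": 0,"wz": 0},
  {"x": 0,"y": 0,"z": 0,"wx": 0,"wy": 0,"wz": 0},
  {"x": 0,"y": 0,"z": 0,"wx": 0,"wy": 0,"wz": 0},
  {"x": 0,"y": 0,"z": 0,"wx": 0,"wy": 0,"wz": 0},
  {"x": 0,"y": 0,"z": 0,"wx": 0,"wy": 0,"wz": 0},
], grip=-1, squeeze=60)

```text
clock: 8.48
position: [0.471, -0.2935, -0.0112]
tool_rot: [-3.141, 1.046, 1.739]
force: [0.4, -0.9, 1.8]
grip_width: 0.0154
```

The opening reads 15.4 mm, so the handle is held. Lifting level.

servo_tool([
  {"x": -0.01,"y": 0,"z": -0.006,"wx": 0,"wy": 0,"wz": 0},
  {"x": -0.03,"y": 0,"z": -0.0175,"wx": 0,"wy": 0,"wz": 0},
  {"x": -0.055,"y": 0,"z": -0.032,"wx": 0,"wy": 0,"wz": 0},
  {"x": -0.08,"y": 0,"z": -0.046,"wx": 0,"wy": 0,"wz": 0},
  {"x": -0.105,"y": 0,"z": -0.0605,"wx": 0,"wy": 0,"wz": 0},
  {"x": -0.125,"y": 0,"z": -0.072,"wx": 0,"wy": 0,"wz": 0},
  {"x": -0.14,"y": 0,"z": -0.081,"wx": 0,"wy": 0,"wz": 0},
  {"x": -0.14,"y": 0,"z": -0.081,"wx": 0,"wy": 0,"wz": 0},
  {"x": -0.14,"y": 0,"z": -0.081,"wx": 0,"wy": 0,"wz": 0},
])

```text
clock: 9.6
position: [0.4709, -0.2934, 0.0532]
tool_rot: [-3.14, 1.046, 1.74]
force: [-0.5, 1.0, -1.8]
grip_width: 0.0151
```

```bash
python3 - <<'E'
from sc import *
im,W,L,s=scoopcheck();print(s["clock"],s["position"],s["force"],s["moment"],s["grip_width"])
cv2.imwrite("pics/w4.png",im[...,::-1])
P=W.reshape(-1,3);P=P[~np.isnan(P[:,0])]
P=P[(P[:,0]>.40)&(P[:,0]<.52)&(P[:,2]>.02)&(P[:,2]<.15)]
for y in np.arange(-.32,-.13,.015):
    k=P[abs(P[:,1]-y)<.0075]
    if len(k):print(round(y,3),len(k),np.median(k,0).round(3),np.percentile(k,[1,99],axis=0).round(3).tolist())
E
```

```text
9.6 [ 0.47092399 -0.29335372  0.05318859] [-0.51371094  1.04987424 -1.76578827] [-0.93996702 -0.13281735  0.0135127 ] 0.015142044753823527
-0.32 6691 [ 0.488 -0.322  0.128] [[0.452, -0.327, 0.1], [0.519, -0.313, 0.149]]
-0.305 1898 [ 0.474 -0.307  0.111] [[0.454, -0.312, 0.09], [0.493, -0.298, 0.113]]
-0.29 1079 [ 0.469 -0.29   0.112] [[0.461, -0.297, 0.108], [0.478, -0.283, 0.113]]
-0.275 979 [ 0.467 -0.275  0.112] [[0.458, -0.282, 0.109], [0.475, -0.268, 0.113]]
-0.26 2188 [ 0.448 -0.256  0.102] [[0.427, -0.267, 0.065], [0.472, -0.253, 0.113]]
-0.245 2172 [ 0.478 -0.246  0.09 ] [[0.425, -0.252, 0.065], [0.498, -0.238, 0.11]]
-0.23 2531 [ 0.46  -0.231  0.088] [[0.423, -0.237, 0.065], [0.495, -0.223, 0.099]]
-0.215 2693 [ 0.449 -0.212  0.081] [[0.421, -0.222, 0.065], [0.492, -0.208, 0.099]]
-0.2 2652 [ 0.461 -0.202  0.087] [[0.418, -0.207, 0.064], [0.49, -0.193, 0.099]]
-0.185 1283 [ 0.449 -0.184  0.067] [[0.415, -0.192, 0.064], [0.488, -0.178, 0.099]]
-0.17 2344 [ 0.448 -0.169  0.067] [[0.414, -0.177, 0.064], [0.485, -0.163, 0.099]]
-0.155 2145 [ 0.451 -0.156  0.071] [[0.412, -0.162, 0.067], [0.481, -0.148, 0.086]]
-0.14 162 [ 0.472 -0.146  0.073] [[0.454, -0.147, 0.071], [0.481, -0.143, 0.086]]
```

View pics/w4.png

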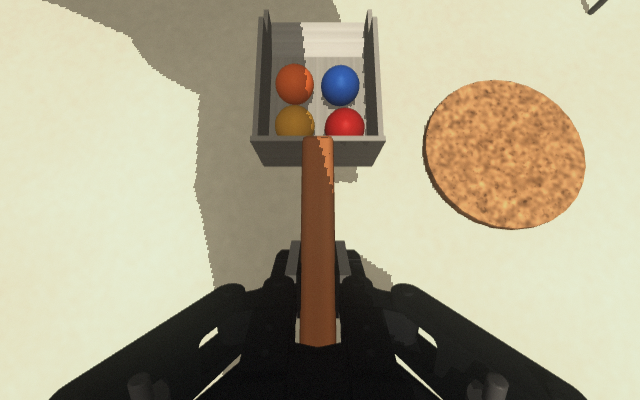

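The picture shows the scoop held level, with all four balls in the tray at about (320,105). I'll compute the carry and pour poses from it.

```bash
cat >> sc.py <<'E'
import json
def srot(yaw,pitch): return Ro.from_euler("ZY",[yaw,pitch],degrees=True)
LIP=np.array([.051,0,.011])
def savegrip(o,yaw,pitch=0):
    p,R,_=tcp();S=srot(yaw,pitch)
    json.dump([(R.inv().apply(np.array(o)-p)).tolist(),(R.inv()*S).as_quat().tolist()],open("grip.json","w"))
def tool_for(pt,yaw,pitch,local=LIP):
    o,q=json.load(open("grip.json"));S=srot(yaw,pitch);R=S*Ro.from_quat(q).inv()
    so=np.array(pt)-S.apply(local)
    return so-R.apply(o),R
def now(local=LIP):
    o,q=json.load(open("grip.json"));p,R,s=tcp();S=R*Ro.from_quat(q)
    so=p+R.apply(o);return so+S.apply(local),S.as_euler("ZYX",degrees=True),s
def rows(path,local=LIP):
    r=[]
    for pt,y,pi in path:
        d,w=row(*tool_for(pt,y,pi,local));r.append(dict(zip(["x","y","z","wx","wy","wz"],np.r_[d,w].round(4).tolist())))
    print(json.dumps(r))
def interp(a,b,n,ease=True):
    out=[]
    for i in range(1,n+1):
        t=i/n;t=t*t*(3-2*t) if ease else t
        out.append((np.array(a[0])*(1-t)+np.array(b[0])*t,a[1]*(1-t)+b[1]*t,a[2]*(1-t)+b[2]*t))
    return out
E
python3 - <<'E'
from sc import *
savegrip([.4535,-.1973,.0645],99.5)
l,e,s=now();print(l,e)
rows(interp((l,99.5,0),([.569,-.085,.09],84,0),11)+[([.569,-.085,.09],84,0)])
E
```

```text
[ 0.44508257 -0.14699943  0.0755    ] [ 9.95000000e+01 -1.27222187e-14  6.36110936e-15]
[{"x": 0.0004, "y": 0.0054, "z": -0.0025, "wx": 0.0009, "wy": 0.0, "wz": 0.0005}, {"x": 0.0017, "y": 0.0201, "z": -0.0092, "wx": 0.0032, "wy": 0.0, "wz": 0.0019}, {"x": 0.0037, "y": 0.0421, "z": -0.0196, "wx": 0.0068, "wy": 0.0, "wz": 0.0039}, {"x": 0.0063, "y": 0.0694, "z": -0.0326, "wx": 0.0112, "wy": 0.0, "wz": 0.0065}, {"x": 0.0094, "y": 0.0998, "z": -0.0476, "wx": 0.0161, "wy": 0.0, "wz": 0.0093}, {"x": 0.0129, "y": 0.1313, "z": -0.0635, "wx": 0.0212, "wy": 0.0, "wz": 0.0123}, {"x": 0.0165, "y": 0.1618, "z": -0.0793, "wx": 0.0261, "wy": 0.0, "wz": 0.0151}, {"x": 0.0199, "y": 0.1893, "z": -0.0937, "wx": 0.0305, "wy": 0.0, "wz": 0.0176}, {"x": 0.0228, "y": 0.2115, "z": -0.1057, "wx": 0.034, "wy": 0.0, "wz": 0.0197}, {"x": 0.0249, "y": 0.2265, "z": -0.1138, "wx": 0.0364, "wy": 0.0, "wz": 0.0211}, {"x": 0.0256, "y": 0.2319, "z": -0.1168, "wx": 0.0373, "wy": 0.0, "wz": 0.0216}, {"x": 0.0256, "y": 0.2319, "z": -0.1168, "wx": 0.0373, "wy": 0.0, "wz": 0.0216}]
```

servo_tool([
  {"x": 0.0004,"y": 0.0054,"z": -0.0025,"wx": 0.0009,"wy": 0,"wz": 0.0005},
  {"x": 0.0017,"y": 0.0201,"z": -0.0092,"wx": 0.0032,"wy": 0,"wz": 0.0019},
  {"x": 0.0037,"y": 0.0421,"z": -0.0196,"wx": 0.0068,"wy": 0,"wz": 0.0039},
  {"x": 0.0063,"y": 0.0694,"z": -0.0326,"wx": 0.0112,"wy": 0,"wz": 0.0065},
  {"x": 0.0094,"y": 0.0998,"z": -0.0476,"wx": 0.0161,"wy": 0,"wz": 0.0093},
  {"x": 0.0129,"y": 0.1313,"z": -0.0635,"wx": 0.0212,"wy": 0,"wz": 0.0123},
  {"x": 0.0165,"y": 0.1618,"z": -0.0793,"wx": 0.0261,"wy": 0,"wz": 0.0151},
  {"x": 0.0199,"y": 0.1893,"z": -0.0937,"wx": 0.0305,"wy": 0,"wz": 0.0176},
  {"x": 0.0228,"y": 0.2115,"z": -0.1057,"wx": 0.034,"wy": 0,"wz": 0.0197},
  {"x": 0.0249,"y": 0.2265,"z": -0.1138,"wx": 0.0364,"wy": 0,"wz": 0.0211},
  {"x": 0.0256,"y": 0.2319,"z": -0.1168,"wx": 0.0373,"wy": 0,"wz": 0.0216},
  {"x": 0.0256,"y": 0.2319,"z": -0.1168,"wx": 0.0373,"wy": 0,"wz": 0.0216},
])

```text
clock: 11.15
position: [0.5547, -0.233, 0.0676]
tool_rot: [-3.14, 1.046, 1.469]
force: [0.1, 0.1, -3.4]
grip_width: 0.0154
```

```bash
python3 - <<'E'
from sc import *
l,e,s=now();print(s["clock"],l,e,s["qpos"].round(2),s["grip_width"],s["force"])
im,W,L,s=scoopcheck();cv2.imwrite("pics/w5.png",im[...,::-1])
P=W.reshape(-1,3);P=P[~np.isnan(P[:,0])]
r=P[(P[:,2]>.186)&(P[:,2]<.2)&(P[:,1]>-.06)&(P[:,1]<.2)&(P[:,0]>.4)];print("deck",len(r),r.min(0) if len(r) else "")
d=P[(P[:,0]>.5)&(P[:,0]<.68)&(P[:,1]<.14)&(P[:,1]>-.03)&(P[:,2]>.040)&(P[:,2]<.056)];print("rim",len(d),d.min(0),d.max(0),cv2.minEnclosingCircle(d[:,:2].astype(np.float32)))
lip=P[(P[:,2]>.07)&(P[:,2]<.11)&(P[:,1]>-.15)&(P[:,1]<-.05)&(P[:,0]>.5)&(P[:,0]<.65)];print("lip",lip.min(0),lip.max(0))
S=np.array([.569,-.085,.09])
D=np.array([.584,.0545]);f=np.array([np.cos(np.radians(84)),np.sin(np.radians(84))])
t=np.r_[D-.03*f,.080];print(t)
rows(interp((l,84,0),(t,84,0),9)+[(t,84,0)])
E
```

```text
11.15 [ 0.56893589 -0.08508759  0.08992064] [8.39828192e+01 1.67048081e-02 1.20758990e-02] [ 0.24  0.9   0.55  1.59 -0.91  1.27  1.09] 0.015428650601993213 [ 0.13794198  0.06230907 -3.37469225]
deck 0 Traceback (most recent call last):
  File "<stdin>", line 6, in <module>
    return umr_minimum(a, axis, None, out, keepdims, initial, where)
ValueError: zero-size array to reduction operation minimum which has no identity
```

View pics/w5.png

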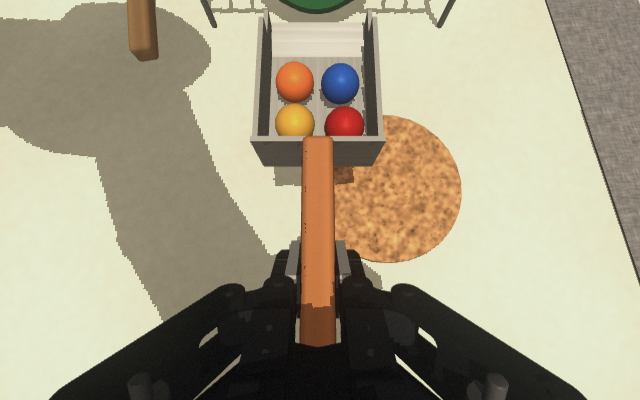

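The scoop is in front of the rack, lined up with the dish at the top of the picture near (320,5), and all four balls are in it.

```bash
python3 - <<'E'
from sc import *
l,e,s=now()
D=np.array([.584,.0545]);f=np.array([np.cos(np.radians(84)),np.sin(np.radians(84))])
t=np.r_[D-.03*f,.080];print(t)
rows(interp((l,84,0),(t,84,0),8)+[(t,84,0)])
E
```

```text
[0.58086415 0.02466434 0.08      ]
[{"x": 0.007, "y": 0.0002, "z": -0.0097, "wx": -0.0001, "wy": 0.0001, "wz": 0.0}, {"x": 0.0251, "y": 0.0004, "z": -0.0354, "wx": -0.0001, "wy": 0.0001, "wz": 0.0}, {"x": 0.0507, "y": 0.0007, "z": -0.0717, "wx": -0.0001, "wy": 0.0001, "wz": 0.0}, {"x": 0.0801, "y": 0.001, "z": -0.1133, "wx": -0.0001, "wy": 0.0001, "wz": 0.0}, {"x": 0.1094, "y": 0.0013, "z": -0.155, "wx": -0.0001, "wy": 0.0001, "wz": 0.0}, {"x": 0.135, "y": 0.0015, "z": -0.1913, "wx": -0.0001, "wy": 0.0001, "wz": 0.0}, {"x": 0.1531, "y": 0.0017, "z": -0.217, "wx": -0.0001, "wy": 0.0001, "wz": 0.0}, {"x": 0.16, "y": 0.0018, "z": -0.2267, "wx": -0.0001, "wy": 0.0001, "wz": 0.0}, {"x": 0.16, "y": 0.0018, "z": -0.2267, "wx": -0.0001, "wy": 0.0001, "wz": 0.0}]
```

servo_tool([
  {"x": 0.007,"y": 0,"z": -0.0097,"wx": 0,"wy": 0,"wz": 0},
  {"x": 0.025,"y": 0,"z": -0.0354,"wx": 0,"wy": 0,"wz": 0},
  {"x": 0.0507,"y": 0.0007,"z": -0.0717,"wx": 0,"wy": 0,"wz": 0},
  {"x": 0.08,"y": 0.001,"z": -0.1133,"wx": 0,"wy": 0,"wz": 0},
  {"x": 0.1094,"y": 0.0013,"z": -0.155,"wx": 0,"wy": 0,"wz": 0},
  {"x": 0.135,"y": 0.0015,"z": -0.1913,"wx": 0,"wy": 0,"wz": 0},
  {"x": 0.153,"y": 0.0017,"z": -0.217,"wx": 0,"wy": 0,"wz": 0},
  {"x": 0.16,"y": 0.0018,"z": -0.2267,"wx": 0,"wy": 0,"wz": 0},
  {"x": 0.16,"y": 0.0018,"z": -0.2267,"wx": 0,"wy": 0,"wz": 0},
])

```text
clock: 12.32
position: [0.5667, -0.1234, 0.0577]
tool_rot: [-3.14, 1.046, 1.469]
force: [0.2, 0.4, -2.2]
grip_width: 0.0153
```

```bash
python3 - <<'E'
from sc import *
l,e,s=now();print(s["clock"],l,e,s["qpos"].round(2),s["grip_width"],s["force"])
im,W,L,_=scoopcheck();cv2.imwrite("pics/w6.png",im[...,::-1])
im2,_=bot.grab_frame("scene");cv2.imwrite("pics/s6.png",np.vstack([cv2.resize(im[...,::-1],(480,300)),cv2.resize(im2[120:320,180:500,::-1],(480,300))]))
D=np.array([.584,.0545]);f=np.array([np.cos(np.radians(84)),np.sin(np.radians(84))])
t=np.r_[D-.03*f,.080]
rows(interp((l,84,0),(t,84,20),5,False)+interp((t,84,20),(t,84,32),7,False))
E
```

```text
12.325 [0.58092633 0.02456461 0.07995095] [8.39804630e+01 2.87700133e-02 9.06215957e-03] [ 0.08  0.84  0.51  1.74 -0.98  1.14  1.04] 0.015319229062762922 [ 0.23264171  0.4310125  -2.17641288]
[{"x": -0.0231, "y": 0.0, "z": -0.0119, "wx": -0.0002, "wy": -0.011, "wz": -0.0001}, {"x": -0.0464, "y": -0.0, "z": -0.0241, "wx": -0.0001, "wy": -0.0221, "wz": -0.0001}, {"x": -0.0687, "y": -0.0001, "z": -0.0378, "wx": -0.0001, "wy": -0.0332, "wz": -0.0001}, {"x": -0.0901, "y": -0.0001, "z": -0.0531, "wx": -0.0001, "wy": -0.0443, "wz": -0.0001}, {"x": -0.1103, "y": -0.0002, "z": -0.0699, "wx": -0.0001, "wy": -0.0554, "wz": -0.0001}, {"x": -0.1186, "y": -0.0002, "z": -0.0774, "wx": -0.0001, "wy": -0.0602, "wz": -0.0001}, {"x": -0.1267, "y": -0.0002, "z": -0.0852, "wx": -0.0001, "wy": -0.0649, "wz": -0.0001}, {"x": -0.1345, "y": -0.0002, "z": -0.0933, "wx": -0.0001, "wy": -0.0697, "wz": -0.0001}, {"x": -0.1421, "y": -0.0002, "z": -0.1016, "wx": -0.0001, "wy": -0.0745, "wz": -0.0001}, {"x": -0.1495, "y": -0.0002, "z": -0.1101, "wx": -0.0001, "wy": -0.0792, "wz": -0.0001}, {"x": -0.1566, "y": -0.0002, "z": -0.1188, "wx": -0.0001, "wy": -0.084, "wz": -0.0002}, {"x": -0.1634, "y": -0.0002, "z": -0.1278, "wx": -0.0, "wy": -0.0888, "wz": -0.0002}]
```

View pics/s6.png

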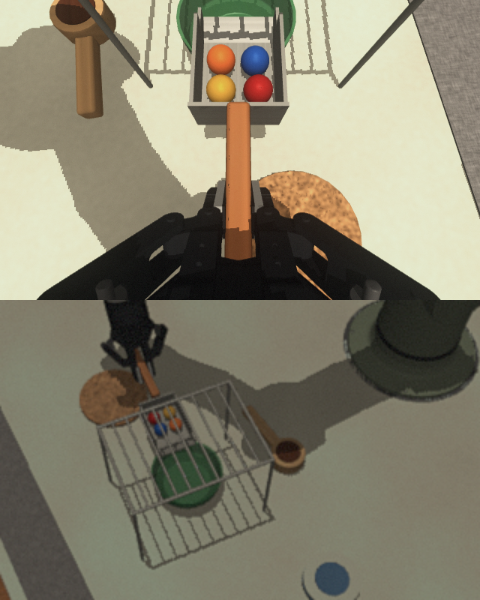

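The scoop's lip is inside the dish outline and centred between the rack legs. Pouring slowly about the lip.

servo_tool([
  {"x": -0.0231,"y": 0,"z": -0.0119,"wx": 0,"wy": -0.011,"wz": 0},
  {"x": -0.0464,"y": 0,"z": -0.0241,"wx": 0,"wy": -0.0221,"wz": 0},
  {"x": -0.0687,"y": 0,"z": -0.0378,"wx": 0,"wy": -0.0332,"wz": 0},
  {"x": -0.09,"y": 0,"z": -0.0531,"wx": 0,"wy": -0.0443,"wz": 0},
  {"x": -0.1103,"y": 0,"z": -0.07,"wx": 0,"wy": -0.0554,"wz": 0},
  {"x": -0.1186,"y": 0,"z": -0.0774,"wx": 0,"wy": -0.0602,"wz": 0},
  {"x": -0.1267,"y": 0,"z": -0.0852,"wx": 0,"wy": -0.065,"wz": 0},
  {"x": -0.1345,"y": 0,"z": -0.0933,"wx": 0,"wy": -0.0697,"wz": 0},
  {"x": -0.1421,"y": 0,"z": -0.1016,"wx": 0,"wy": -0.0745,"wz": 0},
  {"x": -0.1495,"y": 0,"z": -0.11,"wx": 0,"wy": -0.0792,"wz": 0},
  {"x": -0.1566,"y": 0,"z": -0.1188,"wx": 0,"wy": -0.084,"wz": 0},
  {"x": -0.1634,"y": 0,"z": -0.1278,"wx": 0,"wy": -0.0888,"wz": 0},
])

```text
clock: 13.92
position: [0.5679, -0.1124, 0.1401]
tool_rot: [-0.021, 1.535, -1.695]
force: [0.2, -1.1, -1.9]
grip_width: 0.0153
```

```bash
python3 - <<'E'
from sc import *
l,e,s=now();print(s["clock"],l,e,s["qpos"].round(2),s["grip_width"],s["force"])
D=np.array([.584,.0545]);f=np.array([np.cos(np.radians(84)),np.sin(np.radians(84))])
t=np.r_[D-.03*f,.080]
rows(interp((l,84,32),(t,84,42),6,False)+[(t,84,42)]*4)
E
```

```text
13.925 [0.58105555 0.02475424 0.07998365] [ 8.39483619e+01  3.21260318e+01 -5.74096076e-02] [-0.5   0.7   0.88  1.81 -0.62  0.93  0.54] 0.015296020053053383 [ 0.18486616 -1.1171488  -1.89756614]
[{"x": -0.0094, "y": 0.0002, "z": -0.0038, "wx": -0.0001, "wy": -0.0043, "wz": -0.0001}, {"x": -0.0193, "y": 0.0001, "z": -0.0082, "wx": -0.0001, "wy": -0.0089, "wz": -0.0001}, {"x": -0.0292, "y": 0.0, "z": -0.0128, "wx": -0.0, "wy": -0.0135, "wz": -0.0002}, {"x": -0.0389, "y": -0.0001, "z": -0.0178, "wx": -0.0, "wy": -0.0182, "wz": -0.0002}, {"x": -0.0485, "y": -0.0001, "z": -0.023, "wx": -0.0, "wy": -0.0228, "wz": -0.0002}, {"x": -0.0579, "y": -0.0002, "z": -0.0286, "wx": -0.0, "wy": -0.0274, "wz": -0.0002}, {"x": -0.0579, "y": -0.0002, "z": -0.0286, "wx": -0.0, "wy": -0.0274, "wz": -0.0002}, {"x": -0.0579, "y": -0.0002, "z": -0.0286, "wx": -0.0, "wy": -0.0274, "wz": -0.0002}, {"x": -0.0579, "y": -0.0002, "z": -0.0286, "wx": -0.0, "wy": -0.0274, "wz": -0.0002}, {"x": -0.0579, "y": -0.0002, "z": -0.0286, "wx": -0.0, "wy": -0.0274, "wz": -0.0002}]
```

servo_tool([
  {"x": -0.0094,"y": 0,"z": -0.0038,"wx": 0,"wy": -0.0043,"wz": 0},
  {"x": -0.0193,"y": 0,"z": -0.0082,"wx": 0,"wy": -0.0089,"wz": 0},
  {"x": -0.0292,"y": 0,"z": -0.0128,"wx": 0,"wy": -0.0135,"wz": 0},
  {"x": -0.0389,"y": 0,"z": -0.0178,"wx": 0,"wy": -0.0182,"wz": 0},
  {"x": -0.0485,"y": 0,"z": -0.023,"wx": 0,"wy": -0.0228,"wz": 0},
  {"x": -0.0579,"y": 0,"z": -0.0286,"wx": 0,"wy": -0.0274,"wz": 0},
  {"x": -0.0579,"y": 0,"z": -0.0286,"wx": 0,"wy": -0.0274,"wz": 0},
  {"x": -0.0579,"y": 0,"z": -0.0286,"wx": 0,"wy": -0.0274,"wz": 0},
  {"x": -0.0579,"y": 0,"z": -0.0286,"wx": 0,"wy": -0.0274,"wz": 0},
  {"x": -0.0579,"y": 0,"z": -0.0286,"wx": 0,"wy": -0.0274,"wz": 0},
])

```text
clock: 15.18
position: [0.5691, -0.1006, 0.1629]
tool_rot: [-0.003, 1.363, -1.678]
force: [-1.0, -0.2, -1.3]
grip_width: 0.0154
```

```bash
python3 - <<'E'
from sc import *
l,e,s=now();print(s["clock"],l,e,s["grip_width"],s["force"])
im,W,L,_=scoopcheck();im2,_=bot.grab_frame("scene");im3,_=bot.grab_frame("top")
cv2.imwrite("pics/s7.png",np.vstack([cv2.resize(im[...,::-1],(480,300)),np.hstack([cv2.resize(im2[180:280,250:350,::-1],(300,300)),cv2.resize(im3[120:230,240:350,::-1],(300,300))])[:, :480] if 0 else cv2.resize(np.hstack([cv2.resize(im2[180:280,250:350,::-1],(300,300)),cv2.resize(im3[120:230,240:350,::-1],(300,300))]),(480,240))]))
E
```

```text
15.175 [0.58105173 0.02429642 0.08008775] [83.89534105 41.97773764 -0.09059826] 0.015425448873171245 [-0.98846212 -0.15118169 -1.3157319 ]
```

View pics/s7.png

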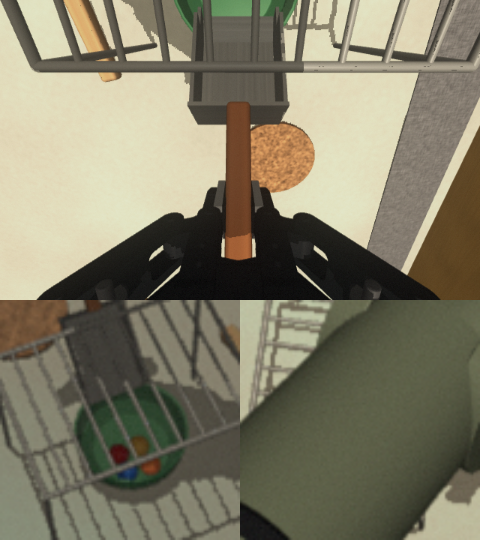

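All four balls are in the dish, around (130,460) in the scene crop, and the scoop is empty. I'll level it and back out.

```bash
python3 - <<'E'
from sc import *
l,e,s=now()
f=np.array([np.cos(np.radians(84)),np.sin(np.radians(84)),0])
rows(interp((l,84,42),(l,84,0),9))
E
```

```text
[{"x": 0.0087, "y": 0.0004, "z": 0.0033, "wx": -0.0001, "wy": 0.004, "wz": -0.0001}, {"x": 0.0328, "y": 0.0004, "z": 0.0112, "wx": -0.0001, "wy": 0.0147, "wz": -0.0001}, {"x": 0.0684, "y": 0.0004, "z": 0.0197, "wx": -0.0001, "wy": 0.0302, "wz": -0.0001}, {"x": 0.1115, "y": 0.0004, "z": 0.0253, "wx": -0.0002, "wy": 0.0486, "wz": -0.0001}, {"x": 0.1572, "y": 0.0004, "z": 0.0257, "wx": -0.0002, "wy": 0.068, "wz": -0.0001}, {"x": 0.2003, "y": 0.0005, "z": 0.021, "wx": -0.0002, "wy": 0.0864, "wz": -0.0001}, {"x": 0.2361, "y": 0.0005, "z": 0.0132, "wx": -0.0002, "wy": 0.1019, "wz": -0.0}, {"x": 0.2603, "y": 0.0005, "z": 0.0057, "wx": -0.0002, "wy": 0.1126, "wz": -0.0}, {"x": 0.2692, "y": 0.0005, "z": 0.0025, "wx": -0.0002, "wy": 0.1166, "wz": -0.0}]
```

servo_tool([
  {"x": 0.0087,"y": 0,"z": 0.0033,"wx": 0,"wy": 0.004,"wz": 0},
  {"x": 0.0328,"y": 0,"z": 0.0112,"wx": 0,"wy": 0.0147,"wz": 0},
  {"x": 0.0684,"y": 0,"z": 0.0197,"wx": 0,"wy": 0.0302,"wz": 0},
  {"x": 0.1115,"y": 0,"z": 0.0253,"wx": 0,"wy": 0.0486,"wz": 0},
  {"x": 0.1572,"y": 0,"z": 0.0257,"wx": 0,"wy": 0.068,"wz": 0},
  {"x": 0.2003,"y": 0,"z": 0.021,"wx": 0,"wy": 0.0864,"wz": 0},
  {"x": 0.2361,"y": 0,"z": 0.0132,"wx": 0,"wy": 0.1019,"wz": 0},
  {"x": 0.2603,"y": 0,"z": 0.0057,"wx": 0,"wy": 0.1126,"wz": 0},
  {"x": 0.2692,"y": 0,"z": 0.0025,"wx": 0,"wy": 0.1166,"wz": 0},
  {"x": 0.2692,"y": 0,"z": 0.0025,"wx": 0,"wy": 0.1166,"wz": 0},
])

```text
clock: 16.58
position: [0.5665, -0.1239, 0.0576]
tool_rot: [-3.14, 1.046, 1.467]
force: [0.2, -0.9, -2.1]
grip_width: 0.0153
```

```bash
python3 - <<'E'
from sc import *
l,e,s=now();print(s["clock"],l,e,s["qpos"].round(2),s["force"])
f=np.array([np.cos(np.radians(84)),np.sin(np.radians(84)),0])
a=(l,84,0);b=(l-.13*f+[0,0,.01],84,0)
c=np.array([.621,-.190,.010+.05]) # origin target 5cm above worktop +1
L2=c+.051*f+[0,0,.011]
rows(interp(a,b,6)+interp(b,(L2,84,0),6))
E
```

```text
16.575 [0.5810686  0.02404537 0.07984672] [8.38784309e+01 4.06946483e-02 1.05931423e-02] [ 0.1   0.84  0.49  1.74 -0.97  1.13  1.03] [ 0.17885794 -0.8999203  -2.11990131]
[{"x": -0.0134, "y": 0.0008, "z": 0.02, "wx": -0.0003, "wy": 0.0001, "wz": -0.0001}, {"x": -0.0475, "y": 0.0008, "z": 0.0698, "wx": -0.0003, "wy": 0.0001, "wz": -0.0001}, {"x": -0.0919, "y": 0.0008, "z": 0.1345, "wx": -0.0003, "wy": 0.0001, "wz": -0.0001}, {"x": -0.1363, "y": 0.0008, "z": 0.1992, "wx": -0.0003, "wy": 0.0001, "wz": -0.0001}, {"x": -0.1705, "y": 0.0008, "z": 0.249, "wx": -0.0003, "wy": 0.0001, "wz": -0.0001}, {"x": -0.1841, "y": 0.0008, "z": 0.2689, "wx": -0.0003, "wy": 0.0001, "wz": -0.0001}, {"x": -0.1837, "y": 0.0123, "z": 0.2751, "wx": -0.0003, "wy": 0.0001, "wz": -0.0001}, {"x": -0.1826, "y": 0.0411, "z": 0.2905, "wx": -0.0003, "wy": 0.0001, "wz": -0.0001}, {"x": -0.1811, "y": 0.0784, "z": 0.3106, "wx": -0.0003, "wy": 0.0001, "wz": -0.0001}, {"x": -0.1797, "y": 0.1158, "z": 0.3307, "wx": -0.0003, "wy": 0.0001, "wz": -0.0001}, {"x": -0.1786, "y": 0.1446, "z": 0.3462, "wx": -0.0003, "wy": 0.0001, "wz": -0.0001}, {"x": -0.1781, "y": 0.1561, "z": 0.3524, "wx": -0.0003, "wy": 0.0001, "wz": -0.0001}]
```

servo_tool([
  {"x": -0.0134,"y": 0.0008,"z": 0.02,"wx": 0,"wy": 0,"wz": 0},
  {"x": -0.0475,"y": 0.0008,"z": 0.0698,"wx": 0,"wy": 0,"wz": 0},
  {"x": -0.0919,"y": 0.0008,"z": 0.1345,"wx": 0,"wy": 0,"wz": 0},
  {"x": -0.1363,"y": 0.0008,"z": 0.1992,"wx": 0,"wy": 0,"wz": 0},
  {"x": -0.1705,"y": 0.0008,"z": 0.249,"wx": 0,"wy": 0,"wz": 0},
  {"x": -0.1841,"y": 0.0008,"z": 0.2689,"wx": 0,"wy": 0,"wz": 0},
  {"x": -0.1837,"y": 0.0123,"z": 0.2751,"wx": 0,"wy": 0,"wz": 0},
  {"x": -0.1826,"y": 0.0411,"z": 0.2905,"wx": 0,"wy": 0,"wz": 0},
  {"x": -0.1811,"y": 0.0784,"z": 0.3106,"wx": 0,"wy": 0,"wz": 0},
  {"x": -0.1797,"y": 0.1158,"z": 0.3307,"wx": 0,"wy": 0,"wz": 0},
  {"x": -0.1786,"y": 0.1446,"z": 0.3462,"wx": 0,"wy": 0,"wz": 0},
  {"x": -0.1781,"y": 0.1561,"z": 0.3524,"wx": 0,"wy": 0,"wz": 0},
])

```text
clock: 18.08
position: [0.6128, -0.2864, 0.0482]
tool_rot: [-3.14, 1.046, 1.469]
force: [-0.6, -0.1, -1.7]
grip_width: 0.0153
```

```bash
python3 - <<'E'
from sc import *
O=np.zeros(3)
o,e,s=now(O);print(s["clock"],o,e,s["force"],s["qpos"].round(2))
im,W,L,_=scoopcheck();P=W.reshape(-1,3);P=P[~np.isnan(P[:,0])]
c=P[(P[:,2]>.04)&(P[:,2]<.12)&(P[:,1]>-.235)&(P[:,1]<-.1)&(P[:,0]>.55)&(P[:,0]<.70)]
for y in np.arange(-.23,-.12,.015):
    k=c[abs(c[:,1]-y)<.0075]
    if len(k):print(round(y,3),np.percentile(k,[1,99],axis=0).round(3).tolist())
r=bot.trace("wrist","trivet");m=r[0]["mask"];T=W[m];T=T[~np.isnan(T[:,0])];print(r[0]["confidence"],m.sum(),T.min(0).round(3),T.max(0).round(3),np.percentile(T,[1,99],axis=0).round(3),np.median(T[:,2]))
q=T[(T[:,2]>.005)&(T[:,2]<.014)];print(cv2.minEnclosingCircle(q[:,:2].astype(np.float32)))
b=np.array([.621,-.190,.0115])
rows(interp((o,84,0),(b,84,0),9),O)
E
```

```text
18.075 [ 0.62179404 -0.18914622  0.05955943] [8.39582467e+01 1.33579901e-02 1.86627439e-02] [-0.58241824 -0.12897716 -1.73079521] [ 0.32  1.02  0.52  1.34 -0.9   1.36  1.01]
-0.23 [[0.581, -0.235, 0.06], [0.654, -0.223, 0.095]]
-0.215 [[0.583, -0.222, 0.059], [0.654, -0.208, 0.094]]
-0.2 [[0.585, -0.207, 0.059], [0.656, -0.193, 0.094]]
-0.185 [[0.586, -0.192, 0.059], [0.658, -0.178, 0.094]]
-0.17 [[0.588, -0.177, 0.059], [0.659, -0.163, 0.094]]
-0.155 [[0.59, -0.162, 0.06], [0.66, -0.148, 0.093]]
-0.14 [[0.591, -0.147, 0.065], [0.659, -0.138, 0.081]]
0.78 4660 [ 0.548 -0.275 -0.003] [ 0.692 -0.14   0.106] [[ 0.551 -0.258 -0.001]
 [ 0.687 -0.153  0.096]] 0.008634658781364185
((0.6186550259590149, -0.19012778997421265), 0.06979166716337204)
[{"x": 0.0043, "y": 0.0012, "z": 0.0016, "wx": -0.0002, "wy": 0.0001, "wz": -0.0}, {"x": 0.0138, "y": 0.001, "z": 0.0073, "wx": -0.0002, "wy": 0.0001, "wz": -0.0}, {"x": 0.0274, "y": 0.0008, "z": 0.0156, "wx": -0.0002, "wy": 0.0001, "wz": -0.0}, {"x": 0.0437, "y": 0.0005, "z": 0.0254, "wx": -0.0002, "wy": 0.0001, "wz": -0.0}, {"x": 0.0607, "y": 0.0003, "z": 0.0357, "wx": -0.0002, "wy": 0.0001, "wz": -0.0}, {"x": 0.0769, "y": 0.0, "z": 0.0455, "wx": -0.0002, "wy": 0.0001, "wz": -0.0}, {"x": 0.0906, "y": -0.0002, "z": 0.0538, "wx": -0.0002, "wy": 0.0001, "wz": -0.0}, {"x": 0.1001, "y": -0.0004, "z": 0.0595, "wx": -0.0002, "wy": 0.0001, "wz": -0.0}, {"x": 0.1036, "y": -0.0004, "z": 0.0617, "wx": -0.0002, "wy": 0.0001, "wz": -0.0}]
```

servo_tool([
  {"x": 0.0043,"y": 0.001,"z": 0.0016,"wx": 0,"wy": 0,"wz": 0},
  {"x": 0.0138,"y": 0.001,"z": 0.0073,"wx": 0,"wy": 0,"wz": 0},
  {"x": 0.0274,"y": 0.0008,"z": 0.0156,"wx": 0,"wy": 0,"wz": 0},
  {"x": 0.0437,"y": 0.0005,"z": 0.0254,"wx": 0,"wy": 0,"wz": 0},
  {"x": 0.0607,"y": 0.0003,"z": 0.0357,"wx": 0,"wy": 0,"wz": 0},
  {"x": 0.0769,"y": 0,"z": 0.0455,"wx": 0,"wy": 0,"wz": 0},
  {"x": 0.0906,"y": 0,"z": 0.0538,"wx": 0,"wy": 0,"wz": 0},
  {"x": 0.1,"y": 0,"z": 0.0595,"wx": 0,"wy": 0,"wz": 0},
  {"x": 0.1036,"y": 0,"z": 0.0617,"wx": 0,"wy": 0,"wz": 0},
  {"x": 0.1036,"y": 0,"z": 0.0617,"wx": 0,"wy": 0,"wz": 0},
])

```text
clock: 19.42
position: [0.6123, -0.2872, 0.0002]
tool_rot: [-3.14, 1.046, 1.468]
force: [0.0, 0.7, -1.8]
grip_width: 0.0153
```

servo_tool([
  {"x": 0.001,"y": 0,"z": 0.0006,"wx": 0,"wy": 0,"wz": 0},
  {"x": 0.002,"y": 0,"z": 0.0012,"wx": 0,"wy": 0,"wz": 0},
  {"x": 0.002,"y": 0,"z": 0.0012,"wx": 0,"wy": 0,"wz": 0},
])

```text
clock: 19.8
position: [0.6124, -0.2873, -0.0007]
tool_rot: [-3.14, 1.046, 1.468]
force: [0.6, -0.9, -1.3]
grip_width: 0.0152
```

servo_tool([
  {"x": 0.0013,"y": 0,"z": 0.0008,"wx": 0,"wy": 0,"wz": 0},
  {"x": 0.0013,"y": 0,"z": 0.0008,"wx": 0,"wy": 0,"wz": 0},
  {"x": 0.0013,"y": 0,"z": 0.0008,"wx": 0,"wy": 0,"wz": 0},
])

```text
clock: 20.18
position: [0.6124, -0.2874, -0.0012]
tool_rot: [-3.14, 1.046, 1.468]
force: [-0.7, -1.3, 1.6]
grip_width: 0.015
```

servo_tool([
  {"x": 0,"y": 0,"z": 0,"wx": 0,"wy": 0,"wz": 0},
  {"x": 0,"y": 0,"z": 0,"wx": 0,"wy": 0,"wz": 0},
  {"x": 0,"y": 0,"z": 0,"wx": 0,"wy": 0,"wz": 0},
  {"x": 0,"y": 0,"z": 0,"wx": 0,"wy": 0,"wz": 0},
  {"x": 0,"y": 0,"z": 0,"wx": 0,"wy": 0,"wz": 0},
  {"x": 0,"y": 0,"z": 0,"wx": 0,"wy": 0,"wz": 0},
  {"x": 0,"y": 0,"z": 0,"wx": 0,"wy": 0,"wz": 0},
], grip=1)

```text
clock: 21.05
position: [0.6124, -0.2874, -0.0011]
tool_rot: [-3.14, 1.046, 1.468]
force: [0.1, -1.0, 0.6]
grip_width: 0.0852
```

servo_tool([
  {"x": -0.03,"y": 0,"z": 0,"wx": 0,"wy": 0,"wz": 0},
  {"x": -0.08,"y": 0,"z": 0,"wx": 0,"wy": 0,"wz": 0},
  {"x": -0.15,"y": 0,"z": 0,"wx": 0,"wy": 0,"wz": 0},
  {"x": -0.22,"y": 0,"z": 0,"wx": 0,"wy": 0,"wz": 0},
  {"x": -0.28,"y": 0,"z": 0,"wx": 0,"wy": 0,"wz": 0},
  {"x": -0.32,"y": 0,"z": 0,"wx": 0,"wy": 0,"wz": 0},
  {"x": -0.32,"y": 0,"z": 0,"wx": 0,"wy": 0,"wz": 0},
])

```text
clock: 21.92
position: [0.6058, -0.3523, 0.1108]
tool_rot: [3.14, 1.047, 1.465]
force: [-0.1, 1.4, -0.4]
grip_width: 0.0852
```

```bash
python3 - <<'E'
from sc import *
im,W,L,s=scoopcheck();print(s["clock"],s["position"],s["grip_width"],s["force"])
P=W.reshape(-1,3);P=P[~np.isnan(P[:,0])]
c=P[(P[:,2]>.015)&(P[:,2]<.08)&(P[:,1]>-.235)&(P[:,1]<-.1)&(P[:,0]>.56)&(P[:,0]<.68)]
for y in np.arange(-.23,-.12,.015):
    k=c[abs(c[:,1]-y)<.0075]
    if len(k):print(round(y,3),np.percentile(k,[1,99],axis=0).round(3).tolist())
h=P[(P[:,2]>.045)&(P[:,2]<.08)&(P[:,1]<-.26)&(P[:,1]>-.40)&(P[:,0]>.57)&(P[:,0]<.65)]
print("handle",h.min(0),h.max(0),np.polyfit(h[:,1],h[:,2],1))
im2,_=bot.grab_frame("scene");cv2.imwrite("pics/s8.png",np.vstack([cv2.resize(im[...,::-1],(480,300)),cv2.resize(im2[120:320,180:500,::-1],(480,300))]))
E
```

```text
21.925 [ 0.60583531 -0.35234709  0.11083771] 0.08516242439599352 [-0.06230443  1.40197366 -0.35711892]
-0.23 [[0.581, -0.235, 0.02], [0.653, -0.223, 0.045]]
-0.215 [[0.582, -0.222, 0.02], [0.654, -0.208, 0.045]]
-0.2 [[0.584, -0.207, 0.015], [0.656, -0.193, 0.045]]
-0.185 [[0.585, -0.192, 0.018], [0.658, -0.178, 0.045]]
-0.17 [[0.586, -0.177, 0.021], [0.658, -0.163, 0.045]]
-0.155 [[0.589, -0.161, 0.015], [0.66, -0.148, 0.044]]
-0.14 [[0.59, -0.147, 0.015], [0.658, -0.138, 0.032]]
handle [ 0.59550764 -0.3635284   0.0491949 ] [ 0.62082334 -0.26004717  0.05927806] [0.00541103 0.05808524]
```

View pics/s8.png

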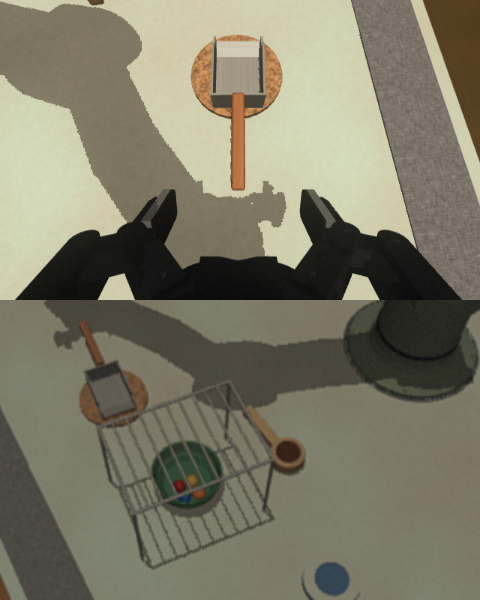

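The scoop lies flat and centred on the trivet, the jaws are clear, and all four balls are in the dish at about (187,489).

```bash
python3 -c "
from workcell import bot
print(bot.job_done())"
```

```text
the job is handed in; nothing more can be done
None
```

The job is handed in: all four chocolates are in the green dish, and the empty scoop is on the cork trivet, released. `job_done()` reports no verdict. My last move ended at about 22 s of the 56 s allowed.

- **Final checks:** the last pictures show four balls in the dish and the gripper open and clear. The scoop's handle slope was about 0.005 rad. Its tray centre was about (0.620, -0.189), against (0.620, -0.190) for the trivet.
- **Rack, dish and bystanders:** no sign of contact with the rack in the wrist-force readings or the pictures. The dish, mould and saucers looked unmoved, but I did not re-measure them.
- **What failed:** the first grasp closed on nothing, with the opening at 0 mm, and the scoop stayed put. Depth data showed the shut fingertips about 38 mm behind the reported TCP, contrary to the description. I corrected for that, and the second grasp held at about 15 mm opening.

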